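# Level the flat of a drive shaft in its V-blocks

### The job

Roll the shaft where it lies in the two V-blocks until its long milled flat faces straight up, then stand the machinist's level on that flat, centred and lengthwise along the shaft, and let go of it. Leave the other things on the table where they are.

Things in the scene. Friction and masses are not known exactly. Their poses are not given: they have to be found in the camera images.
- stand: Fixed steel stand: base plate 185 x 84 x 12 mm with two V-blocks (24 mm along the shaft, 66 wide, tops 68 above the table, inner faces 96 apart). Origin: centre of underside, on the table; x along the shaft, z up. A wire bail over each V-block, 60 mm either side of the middle, top 90 mm above the table, keeps the shaft from lifting or sliding endways: it can only roll.
- shaft (a joint): Roll of the aluminium shaft (32 mm diameter, 199 long, axis 70 mm above the table over the stand's middle line) about the stand's +x, rad, right-handed: 0 when its flat faces straight up, positive when the flat is turned to the stand's -y side. Starts between 0.6 and 1.7. Light friction (0.05 N m): it stays where it is left. Stops at +-3.1.
- flat (a point): Centre of the milled flat, the only flat on the shaft, between the V-blocks: 90 mm long, 23 wide, 11 mm from the shaft's axis, above the stand's origin when up. Turns with the shaft: x along it, z the outward normal. 81 mm above the table when the flat is up.
- drive_end (a point): Point on the shaft's axis in the middle of its plain round drive end (32 mm diameter), which sticks out 42 mm past the V-block on the stand's -x side; 95 mm from the stand's middle, 70 above the table. A place to grip the shaft across its diameter and roll it. Its axes turn with the shaft.
- level: Machinist's level: dark steel bar, 80 mm long (its x), 22 mm wide (its y), 30 mm high (z up), flat underside, a glass vial let into the top between two end lands. Origin: centre of the underside. Plain parallel sides up to 26 mm. About 0.2 kg. Starts standing upright on the table.
- tape_roll: Bystander: masking tape roll lying flat, 91 mm across, 20 mm high. Origin: centre of the underside.
- gauge: Bystander: dial gauge lying on its back, 91 x 62 x 17 mm. Origin: centre of the underside.
- paste_pot: Bystander: paste pot with a blue lid, 42 mm across, 34 mm high. Origin: centre of the underside.
- clip_box: Bystander: blue box of clips, 44 x 70 x 30 mm. Origin: centre of the underside.
There are look-alikes about, which are no part of the job. There is more than one size of the level; the job needs the middle-sized.

How it is judged (in metres and radians):
On the way, in this order (a step that is already met when the one before it is completed fails the run):
1. the shaft is rolled until its flat faces up (within 0.12 rad) with the level not yet on it (value of joint shaft between -0.12 and 0.12 rad and distance between level and flat above 0.05 m), for 0.3 s.
2. the level stands on the flat (z of level in the frame of flat between -0.003 and 0.003 m and distance between level and flat below 0.016 m), for 0.2 s.
At the end, for the whole second after the job is handed in: The flat faces up within 0.12 rad; the level stands upright (within 0.14 rad) and at rest on the flat (underside within 3 mm of it), within 14 mm of the flat's centre along the shaft and 7 mm across it, lengthwise along the shaft within 0.12 rad (value of joint shaft between -0.12 and 0.12 rad and z of level in the frame of flat between -0.003 and 0.003 m and x of level in the frame of flat between -0.014 and 0.014 m and y of level in the frame of flat between -0.007 and 0.007 m and angle between the x axis of level and the x axis of stand, either way round below 0.12 rad and angle between level's own z axis and vertical below 0.14 rad and linear speed of level below 0.01 m/s); the robot touches nothing.
It fails at once if a bystander is moved more than 30 mm (distance of any of tape_roll, gauge, paste_pot, clip_box from where it was at the start of the episode above 0.03 m).
It also fails if it takes over 67 s, if anything falls off the work surface, if the arm or the gripper's body presses on something with over 40 N, if the wrist force passes 120 N, or if a joint passes its speed limit or range.

### The arm

A 6-joint arm with a two-finger parallel gripper is mounted at the origin on the work surface; the furniture and walls round the work are solid. World frame = base frame: x ahead of the robot, y to its left, z up, the work surface at z = 0. Lengths are in mm, angles in rad, forces in N, time in s.
With the tool pointing down it reaches from about 275 to 750 mm from the base axis. Payload 10.2 kg.
Tool frame: the origin (TCP) lies at the very end of the fingers, on their centre line; the grasp point (between the pads) lies 19 mm behind it (robot.tcp_to_grasp is the distance from the TCP to the grasp point, in mm); y points along the fingers, x is the direction in which the jaws open and shut, and the axes are right-handed (so a half turn about y gives the same grasp; the last joint's range is limited). The gripper opens to 85 mm and grips with 20 to 120 N. Pads are 22 mm wide; open, the fingers measure 114 mm over their backs; the gripper's body (76 mm by 85 mm) begins 54 mm behind the grasp point. The pads swing forward as they close: fully open they stand 13 mm farther back than shut.
Start: joints at [1.049, 0.313, 1.498, -0, 1.331, -0.223], TCP at [154.559, 501.739, 194.094] pointing down, gripper open.
Joint ranges: [-2.94, 2.94], [-0.97, 2.17], [0.19, 2.56], [-1.23, 4.37], [0.02, 3.11], [-2.88, 2.88]. Speed limits (rad/s): [2.39, 2.39, 3.01, 3.14, 3.14, 3.14].

### API

Orientations are given as [roll, pitch, yaw] about the fixed x, y, z axes, in that order (R = Rz(yaw) Ry(pitch) Rx(roll)).
In Python, from plant import sense, cams, close_job, robot gives the robot as it stands.
- The arm moves only by the tool move_arm, never from a script. Its arguments are lists of equal length, an entry for each row: "linear": the shift along the tool's x, y, z in mm, a list of three; "dr": the turn, a rotation vector about the tool's x, y, z in rad, a list of three; "jaw": the opening, from -1 (shut) to 1 (fully open). In form: {"linear": [[x, y, z], ...], "dr": [[ax, ay, az], ...], "jaw": [jaw, ...]}. A call has 1 to 10 rows; each row shifts and turns the commanded pose from where the row before left it, along the tool's axes as they then stand; what a row does not reach is not made up. A row lasts 1/8 s, in which the tool goes at most 62.5 mm and 10.7 degrees, less where a joint would pass 70% of its speed; a pose out of reach is approached as far as the arm can. A call with a gripper value outside its range is refused whole. The fingers move at their own pace and stop on an object; "grip_force" is the grip in N (left out, the last holds). Time passes only in rows, so rows that do not move let the fingers close. It gives the time, the measured TCP pose, the force and the opening at its end, in the units of the state.
- sense(): the state, without advancing time (a new reading comes with each control period).
- cams.capture(name): name is "scene" or "top"; returns a dict with "color" (480x640x3 uint8, red, green, blue), "z_map" (480x640 float32, mm along the optical axis (not along the pixel's ray), 0 where there is no reading), "fx", "fy", "cx", "cy" (pixels), "rvec" (rotation vector, rad) and "tvec" (3), from world to camera coordinates, as OpenCV has them. Camera axes: x right, y down, z forward; pixel columns grow to the right and rows downward; lengths in mm; the calibration is good to about 2 mm. A picture is of the moment at which its call begins.
- close_job(): hands the job in, once; it reports no verdict.
The state is a dict: "t": time; "qpos": joint angles; "joint_velocities": joint speeds; "joint_efforts": joint torques, N m; "ee_pos": TCP position; "orientation": TCP orientation; "force": force on the tool from outside, world axes, zero at the start; "wrist_torque": the same for the moment, N m; "finger_gap": finger opening in mm.
Only numpy, scipy, OpenCV 4.12 (cv2) and the standard library are available. Lean on these libraries where they do the work, as an engineer would, in place of code of your own. Each camera call takes 0.05 s, during which the arm holds its last target.

## Working session

There is one attempt and no reset: what is moved stays moved. The work goes in short steps, Python scripts to look and compute and a tool call to move; the robot and the scene stay as the last step left them, time stands still between calls to the robot, and variables do not carry over. Pictures are saved under pics/ and viewed, and the job is handed in when it is done.

Besides the shell and the picture viewer there is one more tool, called after "Emit:" as name(argument=value, ...), one argument or row to a line, values as JSON. move_arm: Moves the arm, as the interface text tells. Its arguments: {"type":"object","properties":{"linear":{"type":"array"},"dr":{"type":"array"},"jaw":{"type":"array"},"grip_force":{"type":"number"}},"required":["linear","dr","jaw"]}

```bash
ls; mkdir -p pics
python3 - <<'E'
from plant import sense,cams,robot
import cv2,numpy as np
print(sense())
for n in("scene","top"):
    c=cams.capture(n); cv2.imwrite(f"pics/{n}0.png",c["color"][:,:,::-1]); np.savez(f"{n}0.npz",**c)
    print(n,c["fx"],c["fy"],c["cx"],c["cy"],c["rvec"],c["tvec"])
E
```

```text
pics
{'t': 0.0, 'qpos': array([ 1.04857831e+00,  3.13467843e-01,  1.49846927e+00,  3.81810980e-05,
        1.33102697e+00, -2.23399104e-01]), 'joint_velocities': array([ 0.00040275,  0.00158461, -0.00075533, -0.00142754,  0.00077201,
       -0.00022291]), 'joint_efforts': array([ 7.09784690e-04, -4.12262928e+01, -2.59747428e+01, -8.44736428e-05,
        4.07206520e-03,  2.18090906e-05]), 'ee_pos': array([154.39110098, 501.44756478, 193.51387937]), 'orientation': array([-1.57045634e+00,  1.32913113e-03,  1.27196855e+00]), 'force': array([-0.39046532, -0.84961467,  0.21208082]), 'wrist_torque': array([ 0.0888719 , -0.04836946, -0.01536214]), 'finger_gap': 85.24125439764225}
scene 500.0940487012014 500.0940487012014 323.4312124251028 234.37251844266075 [ 1.20344348 -2.38453682  0.87533339] [212.11476311 446.31501705 705.83314314]
top 581.1896940918151 581.1896940918151 329.0693214586436 230.0055579070408 [ 2.11572246 -2.15431931  0.16684023] [-124.54741838  569.35117533 1110.3984372 ]
```

View pics/scene0.png

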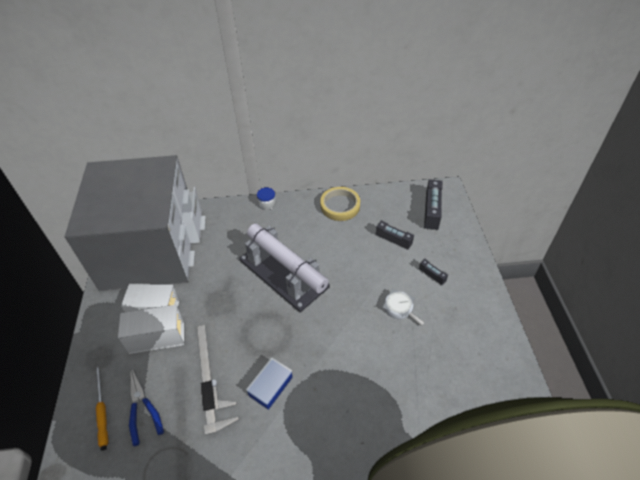

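View pics/top0.png

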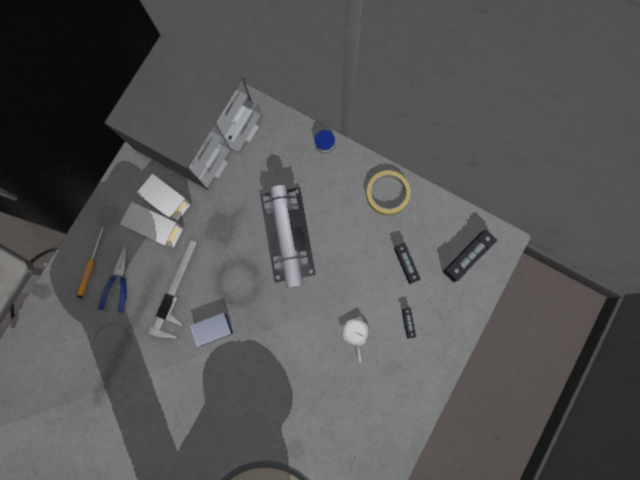

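Candidates for the level, by pixel in the top view: large (470,255), middle (407,263), small (408,322). By the description I choose the middle one. Next I measure it, along with the stand and shaft.

```bash
cat > h.py <<'E'
import numpy as np,cv2
def RT(c): return cv2.Rodrigues(np.array(c["rvec"],float))[0],np.array(c["tvec"],float).reshape(3)
def plane(c,uv,z):
    R,t=RT(c); uv=np.atleast_2d(np.array(uv,float))
    d=np.c_[(uv[:,0]-c["cx"])/c["fx"],(uv[:,1]-c["cy"])/c["fy"],np.ones(len(uv))]@R
    o=-R.T@t; s=(z-o[2])/d[:,2]; return o+s[:,None]*d
def cloud(c):
    R,t=RT(c); Z=c["z_map"]; v,u=np.mgrid[:480,:640]
    P=np.stack([(u-c["cx"])/c["fx"]*Z,(v-c["cy"])/c["fy"]*Z,Z],-1)
    return (P-t)@R
def proj(c,P):
    return cv2.projectPoints(np.array(P,float).reshape(-1,3),np.array(c["rvec"],float),np.array(c["tvec"],float),np.array([[c["fx"],0,c["cx"]],[0,c["fy"],c["cy"]],[0,0,1.]]),None)[0].reshape(-1,2)
E
python3 - <<'E'
from h import *
for n in("top","scene"):
    c=dict(np.load(n+"0.npz")); P=cloud(c)
    print(n,"table z",np.median(P[330:360,100:140,2]) if n=="top" else np.median(P[310:330,440:460,2]), "cam",-RT(c)[0].T@RT(c)[1])
    pts=[("large",470,255),("mid",407,263),("small",408,322),("tape",366,192),("gauge",355,332),("pot",325,138),("clip",211,330),("shaft1",279,190),("shaft2",293,280)] if n=="top" else [("large",433,203),("mid",395,234),("small",433,271),("shaft1",255,232),("shaft2",318,282)]
    for m,u,v in pts: print(m,P[v,u].round(1))
    z=P[...,2]
    g=c["color"].max(-1)
    for m,u,v in pts[:3]:
        w=30; M=np.zeros((480,640),np.uint8); M[v-w:v+w,u-w:u+w]=((z[v-w:v+w,u-w:u+w]>12)).astype(np.uint8)
        k,l,s,ce=cv2.connectedComponentsWithStats(M); L=l[v,u]
        if not L: continue
        Q=P[(l==L)]; top=np.percentile(Q[:,2],95); Q=Q[Q[:,2]>top-5]
        r=cv2.minAreaRect(Q[:,:2].astype(np.float32)); print(m,"rect",r,"top",top)
    # shaft
    M=(z>60)&(z<95); v,u=np.nonzero(M)
    cv2.imwrite(f"pics/z_{n}.png",np.clip(z*2,0,255).astype(np.uint8))
c=dict(np.load("top0.npz"));cr=c["color"][170:310,240:440,::-1];cv2.imwrite("pics/crop_top.png",cv2.resize(cr,None,fx=4,fy=4,interpolation=cv2.INTER_CUBIC))
c=dict(np.load("scene0.npz"));cr=c["color"][210:320,230:350,::-1];cv2.imwrite("pics/crop_sc.png",cv2.resize(cr,None,fx=5,fy=5,interpolation=cv2.INTER_CUBIC))
E
```

```text
top table z -1.1812558978222243 cam [ 381.55628519 -139.06629156 1186.47919383]
large [ 512.3 -412.6   42.3]
mid [ 499.9 -289.    30.6]
small [ 383.7 -287.4   23.3]
tape [ 654.  -213.4   -2.7]
gauge [ 366.  -182.4   18.3]
pot [ 762.6 -129.7   29.7]
clip [374.9 100.6  29.9]
shaft1 [641.9 -38.8  81.8]
shaft2 [465.9 -65.   85.7]
large rect ((449.64947509765625, -310.0733642578125), (55.475364685058594, 363.9270324707031), 30.37911033630371) top 45.7081849237122
mid rect ((461.86279296875, -212.5023651123047), (80.04725646972656, 202.38690185546875), 25.979135513305664) top 32.56110155252553
small rect ((369.2228698730469, -221.46047973632812), (58.68117904663086, 157.82681274414062), 10.188297271728516) top 24.762620737144157
scene table z -0.9564709155147435 cam [ 17.62819526 233.156513   829.28733278]
large [ 502.6 -401.1   43. ]
mid [ 494.1 -285.4   27.7]
small [ 380.9 -288.1   17. ]
shaft1 [629.1 -30.4  86.1]
shaft2 [457.  -60.2  85.2]
large rect ((512.9190063476562, -415.4038391113281), (32.01612854003906, 118.68301391601562), 44.02597427368164) top 45.26715654499811
mid rect ((500.6893615722656, -289.86395263671875), (80.56294250488281, 24.054574966430664), 21.397489547729492) top 31.220919532168924
small rect ((194.989501953125, -45.126861572265625), (57.06942367553711, 657.5239868164062), 37.4715461730957) top 24.09961401831216
```

View pics/crop_top.png

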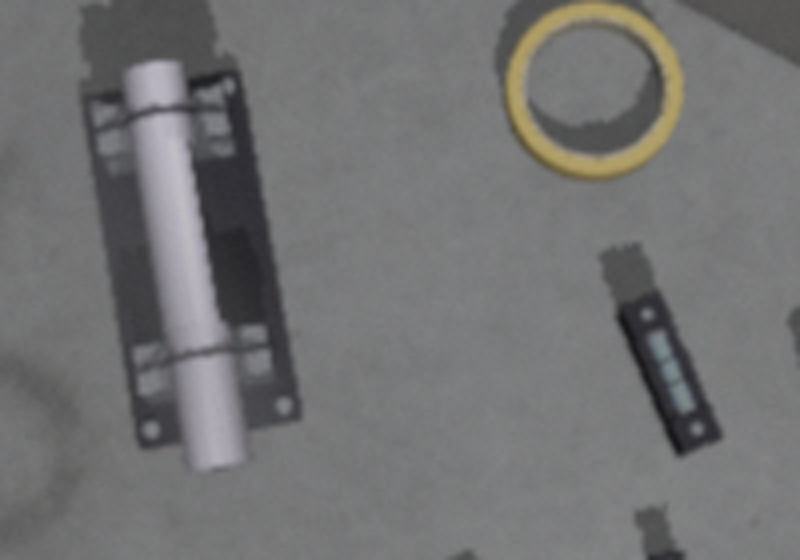

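View pics/crop_sc.png

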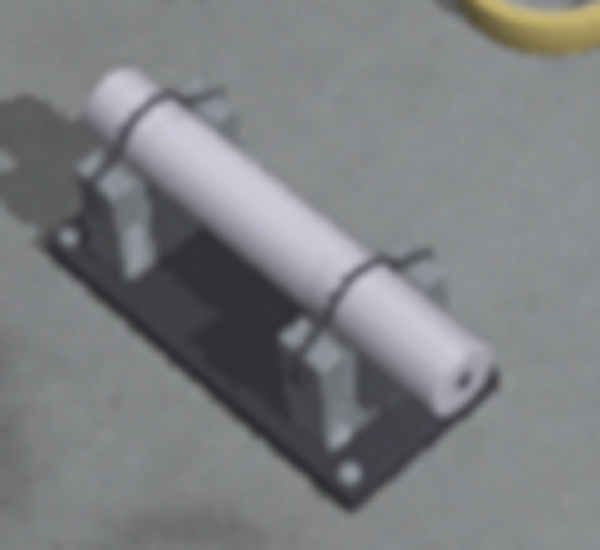

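The crop confirms the middle level: it is 80 mm long with a vial, and the other two measure about 119 and 57 mm. The near shaft end (crop 215,465) sticks out further, so it is the drive end. The flat is on the right (-y) side. Next I fit the axis and the roll.

```bash
cat > meas.py <<'E'
from h import *
def shaft(c,show=True):
    P=cloud(c); z=P[...,2]
    m=(z>55)&(z<95)&(P[...,0]>430)&(P[...,0]<700)&(abs(P[...,1]+50)<60)&(c["color"].min(-1)>110)
    return P[m]
def level(c,near,r=60,zmin=20):
    P=cloud(c)
    m=(P[...,2]>zmin)&(np.hypot(P[...,0]-near[0],P[...,1]-near[1])<r)&(P[...,2]<130)
    k,l,s,ce=cv2.connectedComponentsWithStats(m.astype(np.uint8)); i=1+np.argmax(s[1:,4])
    Q=P[l==i]; Q=Q[Q[:,2]>np.percentile(Q[:,2],90)-6]
    rc=cv2.minAreaRect(Q[:,:2].astype(np.float32)); b=cv2.boxPoints(rc)
    e=[b[1]-b[0],b[2]-b[1]]; d=max(e,key=np.linalg.norm)
    return rc[0],rc[1],np.arctan2(d[1],d[0])%np.pi,np.median(Q[:,2])
E
python3 - <<'E'
from meas import *
from scipy.optimize import least_squares
for n in("top","scene"):
    c=dict(np.load(n+"0.npz"))
    print(n,"level",level(c,(500,-289)))
    Q=shaft(c); print(len(Q))
    # axis: y=a+b(x-550), height h ; robust radius 16 fit on points
    f=lambda p:np.hypot((Q[:,1]-p[0]-p[1]*(Q[:,0]-550))/np.hypot(1,p[1]),Q[:,2]-p[2])-16
    r=least_squares(f,[-53,.15,70],loss="soft_l1",f_scale=1.5); p=r.x; print("axis",p,"yaw",np.arctan(p[1]))
    d=np.array([1,p[1]])/np.hypot(1,p[1]); s=(Q[:,:2]-[550,p[0]])@d
    ok=abs(f(p))<4; print("s range",np.percentile(s[ok],[0.2,99.8]), "x0 guess")
    lat=(Q[:,1]-p[0]-p[1]*(Q[:,0]-550))/np.hypot(1,p[1])
    for lo in range(-120,110,20):
        k=(s>=lo)&(s<lo+20); print(lo,k.sum(),np.percentile(lat[k],[2,98]).round(1), Q[k,2].max().round(1)) if k.sum() else 0
E
python3 - <<'E'
import numpy as np,cv2
c=dict(np.load("top0.npz"));cr=c["color"][175:295,250:325,::-1];cv2.imwrite("pics/crop_top2.png",cv2.resize(cr,None,fx=5,fy=5,interpolation=cv2.INTER_NEAREST))
E
```

```text
top level ((500.14654541015625, -290.9018249511719), (79.89348602294922, 22.311037063598633), np.float32(0.36554167), np.float64(28.759476940388694))
1489
axis [-51.71517073   0.16548232  69.50016611] yaw 0.1639961173986766
s range [-97.82742171 100.30842072] x0 guess
-100 154 [-13.6  13.5] 88.6
-80 146 [-12.9  13. ] 88.4
-60 173 [-29.3  29.9] 94.7
-40 160 [-28.7  28.9] 91.7
-20 137 [-11.1  13.2] 89.9
0 136 [-11.   13.4] 92.2
20 135 [-11.   13.4] 89.5
40 130 [-11.1  13.1] 89.8
60 158 [-29.1  30.1] 91.5
80 154 [-28.   28.6] 88.6
100 6 [-10.7   7.9] 86.7
scene level ((500.408447265625, -289.1354675292969), (80.51712799072266, 24.753252029418945), np.float32(0.39180818), np.float64(28.7607977064987))
1652
axis [-51.65092627   0.16865187  69.77233812] yaw 0.167079599550349
s range [-97.75409232 101.38714319] x0 guess
-100 220 [-13.1  15.4] 88.0
-80 149 [-12.1  15.4] 88.8
-60 234 [-31.1  31. ] 90.5
-40 162 [-30.5  29.4] 88.3
-20 140 [-10.9  15.8] 88.7
0 132 [-10.8  15.6] 88.3
20 133 [-9.9 16. ] 88.7
40 127 [-11.1  16.1] 89.3
60 211 [-30.8  30. ] 90.4
80 135 [-30.6  29.7] 87.5
100 9 [-5.8 14.1] 85.2
```

View pics/crop_top2.png

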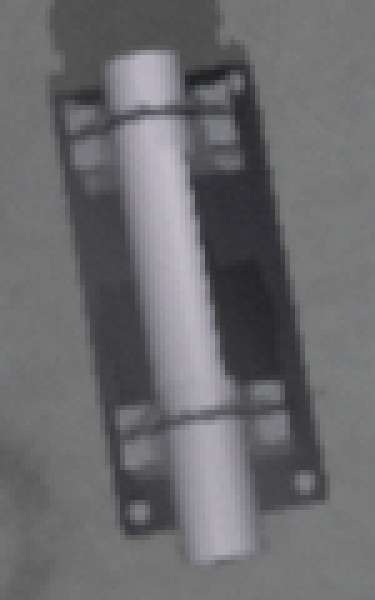

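```bash
cat > go.py <<'E'
import numpy as np
from scipy.spatial.transform import Rotation as Ro
from plant import sense
YAW=0.166; C=np.array([565.8,-49.1])   # stand
def pose():
    s=sense(); return np.array(s["ee_pos"]),Ro.from_euler("xyz",s["orientation"])
def tool(yaw,tilt=0):
    # tool x at world yaw, y down; tilt about tool z
    return Ro.from_euler("z",yaw)*Ro.from_euler("x",-np.pi/2)*Ro.from_euler("z",tilt)
def delta(p,R,pR=None):
    p0,R0=pR or pose()
    print("lin(tool now)",R0.inv().apply(np.array(p)-p0).round(1),"rot(tool)",(R0.inv()*R).as_rotvec().round(3))
def spt(s,lat=0):
    return C+s*np.array([np.cos(YAW),np.sin(YAW)])+lat*np.array([-np.sin(YAW),np.cos(YAW)])
E
python3 - <<'E'
from go import *
p,R=pose(); print(R.as_matrix().round(2))
T=tool(YAW-np.pi/2); print(T.as_matrix().round(2))
g=spt(-96); print(g)
delta([g[0],g[1],230],R)
delta(p,T)
E
```

```text
[[ 0.29 -0.   -0.96]
 [ 0.96 -0.    0.29]
 [-0.   -1.    0.  ]]
[[ 0.17  0.    0.99]
 [-0.99 -0.    0.17]
 [ 0.   -1.    0.  ]]
[471.11965346 -64.96291204]
lin(tool now) [-448.2  -36.  -469.4] rot(tool) [0. 0. 0.]
lin(tool now) [0. 0. 0.] rot(tool) [ 1.000e-03  2.677e+00 -1.000e-03]
```

Emit:
move_arm(
  linear=[
    [-45, -4, -47],
    [-45, -4, -47],
    [-45, -4, -47],
    [-45, -4, -47],
    [-45, -4, -47],
    [-45, -4, -47],
    [-45, -4, -47],
    [-45, -4, -47],
    [-45, -4, -47],
    [-43, 0, -46],
  ],
  dr=[
    [0, 0, 0],
    [0, 0, 0],
    [0, 0, 0],
    [0, 0, 0],
    [0, 0, 0],
    [0, 0, 0],
    [0, 0, 0],
    [0, 0, 0],
    [0, 0, 0],
    [0, 0, 0],
  ],
  jaw=[1, 1, 1, 1, 1, 1, 1, 1, 1, 1],
  grip_force=60,
)

```text
t: 1.35
ee_pos: [459.6, -45.0, 228.8]
orientation: [-1.571, -0.0, 1.271]
force: [1.1, 0.5, 1.2]
finger_gap: 85.5
```

Emit:
move_arm(
  linear=[
    [0, 0, 0],
    [0, 0, 0],
    [0, 0, 0],
    [0, 0, 0],
    [0, 0, 0],
    [0, 0, 0],
    [0, 0, 0],
    [0, 0, 0],
    [0, 0, 0],
    [0, 0, 0],
  ],
  dr=[
    [0, 0.167, 0],
    [0, 0.167, 0],
    [0, 0.167, 0],
    [0, 0.167, 0],
    [0, 0.167, 0],
    [0, 0.167, 0],
    [0, 0.167, 0],
    [0, 0.167, 0],
    [0, 0.167, 0],
    [0, 0.167, 0],
  ],
  jaw=[1, 1, 1, 1, 1, 1, 1, 1, 1, 1],
)

```text
t: 2.6
ee_pos: [458.7, -42.9, 228.3]
orientation: [-1.571, 0.001, -0.404]
force: [0.7, -0.2, -0.6]
finger_gap: 85.6
```

Emit:
move_arm(
  linear=[
    [0, 0, 0],
    [0, 0, 0],
    [0, 0, 0],
    [0, 0, 0],
    [0, 0, 0],
    [0, 0, 0],
    [0, 0, 0],
  ],
  dr=[
    [0, 0.167, 0],
    [0, 0.167, 0],
    [0, 0.167, 0],
    [0, 0.167, 0],
    [0, 0.167, 0],
    [0, 0.167, 0],
    [0, 0, 0],
  ],
  jaw=[1, 1, 1, 1, 1, 1, 1],
)

```text
t: 3.48
ee_pos: [458.8, -42.9, 228.4]
orientation: [-1.571, 0.0, -1.398]
force: [-0.3, 0.6, -0.7]
finger_gap: 85.3
```

Run:
```python
from go import *
p,R=pose(); s=sense(); print(s["t"],s["qpos"].round(2),p)
T=tool(YAW-np.pi/2,0.7); g=spt(-96); gp=np.array([g[0],g[1],70.])
y=T.as_matrix()[:,1]; print("y",y)
pre=gp+19*y-95*y
delta(pre,T)
delta(gp+19*y,T,(pre,T))
```

```text
3.475 [-0.35  0.15  1.62 -0.    1.38  1.05] [458.78591536 -42.88875258 228.38997434]
y [-0.10644967  0.63536202 -0.76484219]
lin(tool now) [ 72.8 100.2   8.1] rot(tool) [0.003 0.006 0.7  ]
lin(tool now) [ 0. 95. -0.] rot(tool) [0. 0. 0.]
```

Emit:
move_arm(
  linear=[
    [15, 10, 2],
    [15, 10, 2],
    [15, 10, 2],
    [10, 0, 2],
    [0, 0, 0],
    [0, 0, 0],
  ],
  dr=[
    [0, 0.006, 0.14],
    [0, 0, 0.14],
    [0, 0, 0.14],
    [0, 0, 0.14],
    [0, 0, 0.14],
    [0, 0, 0],
  ],
  jaw=[1, 1, 1, 1, 1, 1],
)

```text
t: 4.22
ee_pos: [474.7, -91.2, 187.2]
orientation: [-1.572, 0.702, -1.407]
force: [-1.0, 1.6, 0.2]
finger_gap: 85.3
```

Run:
```python
from go import *
p,R=pose(); s=sense(); print(s["t"],s["qpos"].round(2),p)
T=tool(YAW-np.pi/2,0.7); g=spt(-96); gp=np.array([g[0],g[1],70.])
y=T.as_matrix()[:,1]
pre=gp+19*y-95*y
delta(pre,T)
```

```text
4.225 [-0.7   0.49  1.44  0.44  1.76  0.66] [474.67595711 -91.2104343  187.19419527]
lin(tool now) [55.3 30.6  0.9] rot(tool) [-0.    -0.001 -0.002]
```

Emit:
move_arm(
  linear=[
    [18, 10, 0.3],
    [18, 10, 0.3],
    [19, 10, 0.3],
    [0, 20, 0],
    [0, 20, 0],
    [0, 20, 0],
    [0, 20, 0],
    [0, 15, 0],
    [0, 0, 0],
  ],
  dr=[
    [0, 0, 0],
    [0, 0, 0],
    [0, 0, 0],
    [0, 0, 0],
    [0, 0, 0],
    [0, 0, 0],
    [0, 0, 0],
    [0, 0, 0],
    [0, 0, 0],
  ],
  jaw=[1, 1, 1, 1, 1, 1, 1, 1, 1],
)

```text
t: 5.35
ee_pos: [469.0, -51.6, 57.0]
orientation: [-1.573, 0.701, -1.406]
force: [0.6, 0.2, -0.3]
finger_gap: 85.3
```

Run:
```python
from go import *
from h import *
from plant import cams
p,R=pose(); s=sense(); print(s["t"],s["qpos"].round(2),p,s["force"])
T=tool(YAW-np.pi/2,0.7); g=spt(-96); gp=np.array([g[0],g[1],70.])
y=T.as_matrix()[:,1]
delta(gp+19*y,T)
im=[]
for n in ("top","scene"):
    c=cams.capture(n); u,v=proj(c,gp)[0].astype(int); im.append(cv2.resize(c["color"][v-65:v+65,u-65:u+65,::-1],(390,390),interpolation=cv2.INTER_CUBIC))
cv2.imwrite("pics/g1.png",np.hstack(im))
```

```text
5.35 [-0.65  0.62  1.62  0.46  1.46  0.57] [469.03896143 -51.55323312  57.03722338] [ 0.63045146  0.17919955 -0.29355152]
lin(tool now) [ 2.   0.3 -0.2] rot(tool) [ 0.001 -0.001 -0.001]
```

View pics/g1.png

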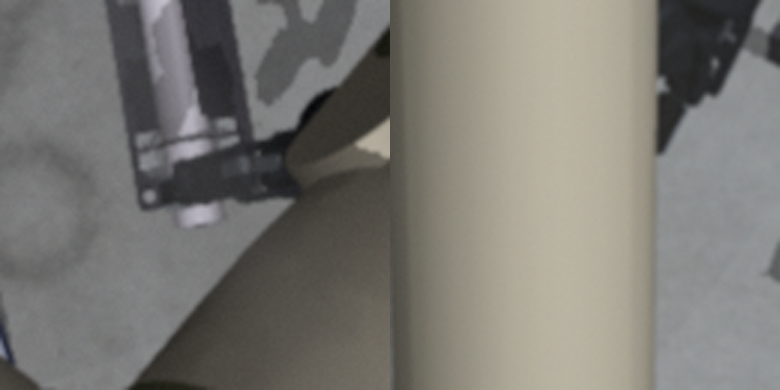

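The gripper straddles the drive end in the top view (170,180 in the left crop). Now I close it.

Emit:
move_arm(
  linear=[
    [2, 0, 0],
    [0, 0, 0],
    [0, 0, 0],
    [0, 0, 0],
    [0, 0, 0],
    [0, 0, 0],
  ],
  dr=[
    [0, 0, 0],
    [0, 0, 0],
    [0, 0, 0],
    [0, 0, 0],
    [0, 0, 0],
    [0, 0, 0],
  ],
  jaw=[0.5, 0, -0.5, -1, -1, -1],
  grip_force=50,
)

```text
t: 6.2
ee_pos: [469.7, -53.6, 56.5]
orientation: [-1.571, 0.7, -1.406]
force: [-0.6, -0.1, 0.3]
finger_gap: -0.0
```

Run:
```python
from go import *
from h import *
from plant import cams
p,R=pose(); s=sense(); print(s["t"],p,s["finger_gap"],s["force"],s["wrist_torque"])
gp=[471,-65,70]
c=cams.capture("top"); u,v=proj(c,gp)[0].astype(int); print(proj(c,[p,gp]))
cv2.imwrite("pics/g2.png",cv2.resize(c["color"][v-65:v+65,u-65:u+65,::-1],(780,780),interpolation=cv2.INTER_CUBIC)[90:690])
c0=dict(np.load("top0.npz"));print(proj(c0,[p,gp]))
```

```text
6.2 [469.7298295  -53.59794417  56.47858386] -0.03860408960085466 [-0.59998573 -0.05777053  0.30799588] [-0.30744906 -0.07612229  0.02911436]
[[288.13664348 279.25456377]
 [293.52903432 277.94614868]]
[[288.13664348 279.25456377]
 [293.52903432 277.94614868]]
```

View pics/g2.png

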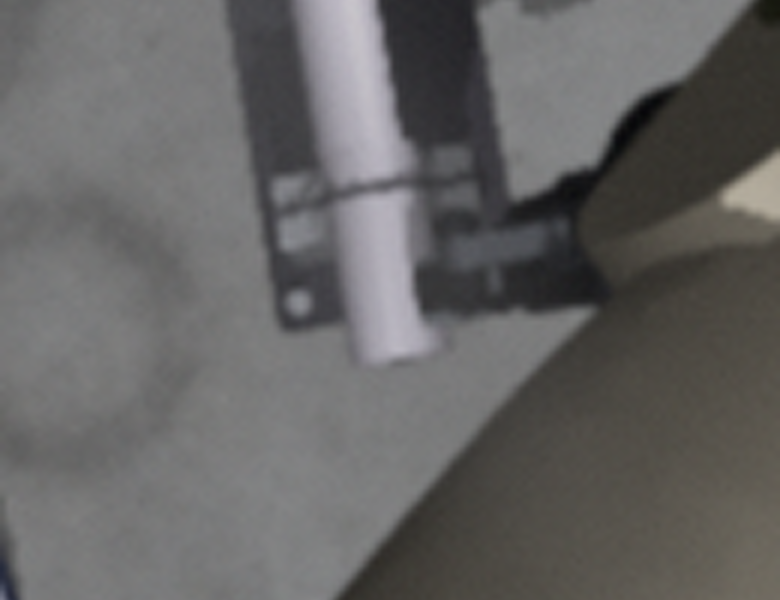

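Run:
```python
from go import *
from h import *
from plant import cams
c=cams.capture("top"); P=cloud(c)
d=np.array([np.cos(YAW),np.sin(YAW)]); n=np.array([-d[1],d[0]])
s=(P[...,:2]-C)@d; l=(P[...,:2]-C)@n
for lo in(-115,-108,-100,-92,-84):
    k=(s>lo)&(s<lo+8)&(abs(l)<90)&(P[...,2]<220); o=np.argsort(l[k]); 
    print(lo,[f"{a:.0f}:{b:.0f}/{g}" for a,b,g in zip(l[k][o],P[...,2][k][o],c["color"].max(-1)[k][o])][::3])
```

```text
-115 ['-69:176/47', '-67:179/42', '-65:174/37', '-65:129/52', '-64:175/32', '-63:134/65', '-62:170/33', '-61:176/30', '-60:170/34', '-59:167/34', '-58:145/95', '-57:163/33', '-56:160/48', '-55:160/35', '-54:188/35', '-53:156/42', '-52:172/35', '-51:156/42', '-50:-1/111', '-49:155/42', '-48:-3/125', '-47:150/44', '-47:-2/90', '-46:148/41', '-45:3/121', '-45:-5/109', '-44:-5/125', '-43:145/95', '-42:144/74', '-41:-2/125', '-40:-1/124', '-39:1/124', '-38:-1/125', '-37:-0/125', '-36:176/52', '-35:-5/124', '-34:132/59', '-34:1/125', '-33:182/56', '-32:168/50', '-31:146/63', '-30:-2/123', '-30:-1/123', '-29:-0/123', '-28:-5/123', '-28:155/62', '-27:0/124', '-26:194/59', '-26:190/58', '-25:-5/122', '-24:155/59', '-24:181/58', '-23:161/61', '-22:185/57', '-22:143/82', '-21:-2/121', '-20:-0/121', '-19:3/122', '-17:-3/124', '-16:-4/124', '-15:-2/120', '-14:75/111', '-14:2/123', '-13:76/125', '-12:82/122', '-12:72/122', '-11:84/130', '-10:-2/123', '-9:83/157', '-8:-2/123', '-7:1/126', '-6:83/136', '-5:82/180', '-5:88/167', '-4:-3/120', '-4:87/183', '-3:81/175', '-2:0/124', '-1:82/186', '-0:78/1
[... 6061 characters left out ...]
, '0:87/186', '1:87/185', '3:86/179', '4:87/173', '6:80/172', '7:82/165', '9:83/159', '10:84/154', '11:79/141', '13:82/125', '15:77/109', '16:73/96', '21:12/87', '23:13/73', '24:11/72', '25:8/71', '27:13/74', '29:10/68', '30:11/80', '31:7/88', '33:11/101', '35:14/133', '37:11/61', '37:10/117', '39:12/85', '41:12/68', '42:10/74', '44:1/103', '47:-3/120', '48:-1/122', '49:-3/122', '51:1/122', '52:1/123', '54:-2/122', '55:-2/122', '57:-5/119', '60:-0/122', '61:-3/117', '63:-1/117', '64:-0/115', '66:-2/112', '67:-5/116', '69:0/115', '71:0/118', '72:-2/114', '74:-1/117', '75:-3/113', '77:-1/111', '78:-3/114', '80:-0/113', '82:-1/107', '84:-1/110', '85:-2/112', '86:0/116', '88:1/116', '90:-1/118']
```

Emit:
move_arm(
  linear=[
    [0, 0, 0],
    [0, 0, 0],
    [0, 0, 0],
    [0, 0, 0],
  ],
  dr=[
    [0, 0, 0],
    [0, 0, 0],
    [0, 0, 0],
    [0, 0, 0],
  ],
  jaw=[0, 0, 0, 0],
)

```text
t: 6.8
ee_pos: [469.7, -53.6, 56.5]
orientation: [-1.571, 0.7, -1.406]
force: [0.7, 0.1, 0.1]
finger_gap: 42.7
```

```bash
cat > look.py <<'E'
from go import *
from h import *
from plant import cams
import sys
def look(fn,gp,n="top",w=50,sz=600):
    c=cams.capture(n); u,v=proj(c,gp)[0].astype(int)
    u=min(max(u,w),640-w);v=min(max(v,w),480-w)
    cv2.imwrite("pics/"+fn,cv2.resize(c["color"][v-w:v+w,u-w:u+w,::-1],(sz,sz),interpolation=cv2.INTER_CUBIC)); return c
E
python3 - <<'E'
from look import *
s=sense(); print(s["t"],s["ee_pos"],s["finger_gap"],s["force"],s["wrist_torque"])
look("g3.png",[471,-65,70])
E
```

```text
6.8 [469.70246774 -53.60301227  56.45145933] 42.664980246569414 [0.65191992 0.07646478 0.08915116] [-0.32538307 -0.05707719 -0.10610405]
```

View pics/g3.png

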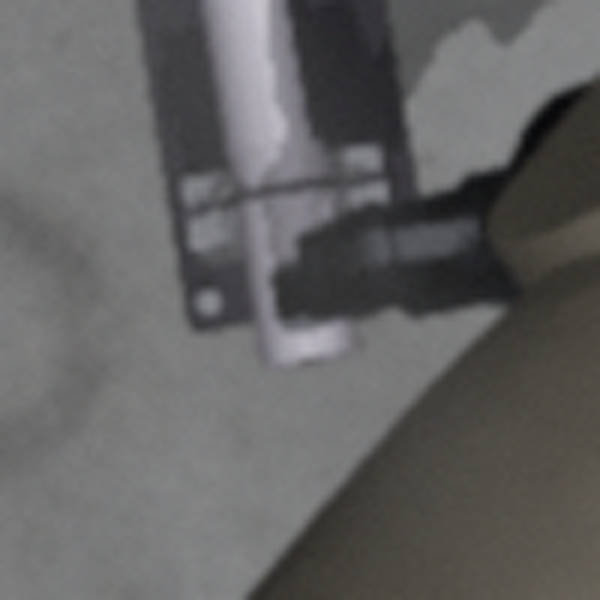

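Emit:
move_arm(
  linear=[
    [0, 0, 0],
    [0, 0, 0],
    [0, 0, 0],
  ],
  dr=[
    [0, 0, 0],
    [0, 0, 0],
    [0, 0, 0],
  ],
  jaw=[-0.3, -0.3, -0.3],
  grip_force=20,
)

```text
t: 7.22
ee_pos: [469.7, -53.6, 56.4]
orientation: [-1.571, 0.7, -1.406]
force: [-0.4, -0.2, -0.4]
finger_gap: 29.6
```

Run:
```python
from look import *
s=sense(); print(s["t"],s["ee_pos"],s["finger_gap"],s["force"],s["wrist_torque"])
look("g4.png",[471,-65,70])
```

```text
7.225 [469.72133891 -53.59980792  56.43069363] 29.646871195864044 [-0.38888045 -0.18558487 -0.38682968] [-0.27655672 -0.05350138  0.00214338]
```

View pics/g4.png

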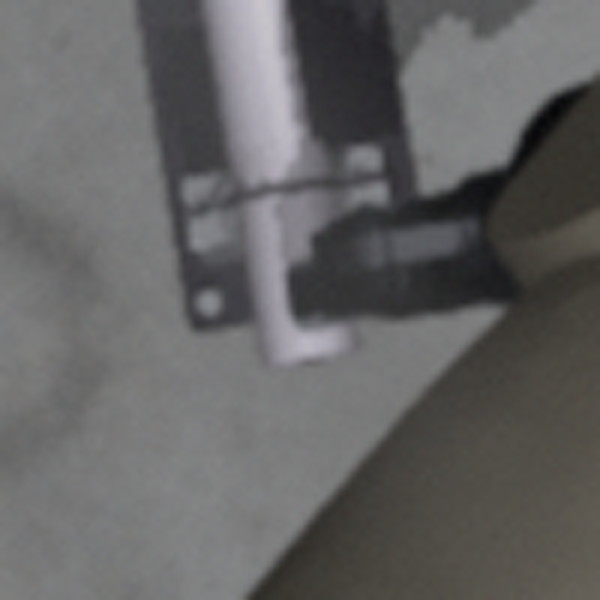

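Run:
```python
from look import *
c=cams.capture("top"); P=cloud(c); p,R=pose()
s=sense(); print(s["finger_gap"])
Q=R.inv().apply((P.reshape(-1,3)-p)).reshape(P.shape)  # tool frame
m=(abs(Q[...,2])<14)&(abs(Q[...,0])<60)&(Q[...,1]>-110)&(Q[...,1]<30)&(c["color"].max(-1)<95)
q=Q[m]; o=np.argsort(-q[:,1]); print(q[o][:60:2].round(0).tolist())
m=(abs(Q[...,2])<30)&(abs(Q[...,0])<30)&(abs(Q[...,1]+19)<25)&(c["color"].max(-1)>140)
q=Q[m]; print("shaft",len(q),np.hypot(q[:,0],q[:,1]+19).mean(),q.mean(0))
f=P[m]; print(f[:,2].max())
# sanity: arm vs cam: gripper body points
```

```text
29.903675654442164
[[16.0, -40.0, -10.0], [15.0, -43.0, -8.0], [-24.0, -45.0, 8.0], [-20.0, -46.0, 9.0], [-25.0, -46.0, 4.0], [-26.0, -46.0, 0.0], [-22.0, -47.0, 2.0], [-27.0, -48.0, 2.0], [-27.0, -50.0, -2.0], [-28.0, -50.0, -6.0], [-28.0, -50.0, -4.0], [-25.0, -51.0, -1.0], [15.0, -51.0, -10.0], [-28.0, -51.0, 1.0], [-27.0, -53.0, -3.0], [-28.0, -53.0, 5.0], [-20.0, -53.0, -9.0], [-29.0, -55.0, -5.0], [-28.0, -56.0, 2.0], [-24.0, -57.0, -7.0], [-27.0, -57.0, 2.0], [-28.0, -58.0, 0.0], [-29.0, -58.0, -2.0], [-28.0, -59.0, 6.0], [-29.0, -61.0, -4.0], [-28.0, -62.0, -6.0], [-28.0, -62.0, 3.0], [-28.0, -63.0, -1.0], [-29.0, -64.0, -3.0], [-28.0, -82.0, -12.0]]
shaft 136 15.550926891179135 [-12.71002029 -25.47175625   0.97970593]
101.62125980073415
```

Run:
```python
from look import *
c=cams.capture("top"); P=cloud(c); p,R=pose()
Q=R.inv().apply((P.reshape(-1,3)-p)).reshape(P.shape)
for lo in range(-200,0,10):
    m=(abs(Q[...,2])<60)&(abs(Q[...,0])<90)&(Q[...,1]>=lo)&(Q[...,1]<lo+10)&(P[...,2]>95)
    q=Q[m]
    if len(q)>3: print(lo,len(q),"x",q[:,0].min().round(),q[:,0].max().round(),"z",q[:,2].min().round(),q[:,2].max().round())
print(cv2.Rodrigues(np.array(c["rvec"]))[0].round(2))
```

```text
-190 20 x -32.0 -14.0 z 19.0 34.0
-180 33 x -36.0 -8.0 z 12.0 36.0
-170 17 x -37.0 -16.0 z 6.0 33.0
-160 49 x -43.0 -32.0 z -11.0 10.0
-150 112 x -63.0 -15.0 z -20.0 19.0
-140 161 x -66.0 -16.0 z -20.0 19.0
-130 62 x -65.0 -15.0 z -18.0 16.0
-120 59 x -60.0 -11.0 z -17.0 16.0
-110 82 x -56.0 -12.0 z -17.0 16.0
-100 36 x -51.0 -21.0 z -14.0 11.0
-90 23 x -47.0 -20.0 z -14.0 7.0
-70 10 x -30.0 -18.0 z -12.0 5.0
-60 33 x -30.0 -17.0 z -12.0 10.0
-50 22 x -28.0 -18.0 z -11.0 10.0
[[-0.02 -1.   -0.01]
 [-0.99  0.02 -0.16]
 [ 0.16  0.   -0.99]]
```

The depth data puts the real fingertips about 38 mm behind the reported TCP, so the fingers closed short of the shaft. I open, go 38 mm further and close again. The force and gap readings will confirm it.

Emit:
move_arm(
  linear=[
    [0, 0, 0],
    [0, 0, 0],
    [0, 0, 0],
    [0, 10, 0],
    [0, 10, 0],
    [0, 10, 0],
    [0, 8, 0],
    [0, 0, 0],
  ],
  dr=[
    [0, 0, 0],
    [0, 0, 0],
    [0, 0, 0],
    [0, 0, 0],
    [0, 0, 0],
    [0, 0, 0],
    [0, 0, 0],
    [0, 0, 0],
  ],
  jaw=[1, 1, 1, 1, 1, 1, 1, 1],
)

```text
t: 8.38
ee_pos: [465.4, -29.0, 27.0]
orientation: [-1.572, 0.701, -1.406]
force: [0.3, 0.2, 0.3]
finger_gap: 85.5
```

Run:
```python
from look import *
s=sense(); print(s["t"],s["ee_pos"],s["finger_gap"],s["force"],s["wrist_torque"])
look("g5.png",[471,-65,70])
```

```text
8.375 [465.39548741 -28.96071312  27.02666796] 85.47856133028833 [0.29027069 0.16094164 0.28918321] [-0.25746414 -0.09101923  0.07912518]
```

View pics/g5.png

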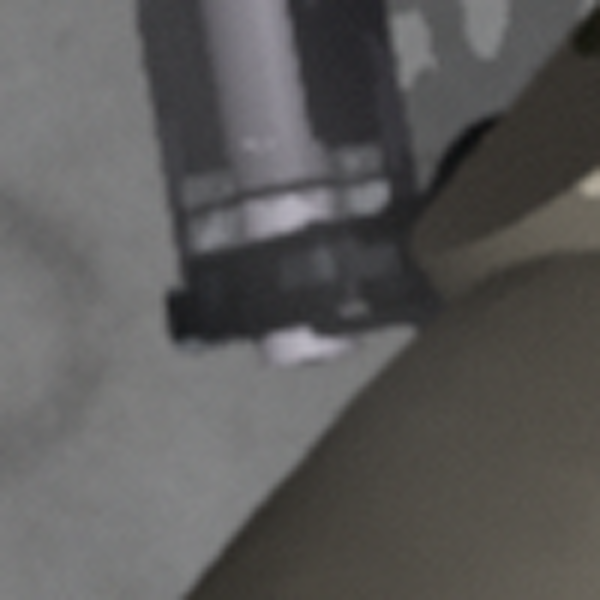

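Emit:
move_arm(
  linear=[
    [0, 0, 0],
    [0, 0, 0],
    [0, 0, 0],
    [0, 0, 0],
    [0, 0, 0],
    [0, 0, 0],
  ],
  dr=[
    [0, 0, 0],
    [0, 0, 0],
    [0, 0, 0],
    [0, 0, 0],
    [0, 0, 0],
    [0, 0, 0],
  ],
  jaw=[0, -0.2, -0.5, -0.8, -0.8, -0.8],
  grip_force=50,
)

```text
t: 9.18
ee_pos: [465.7, -29.0, 28.1]
orientation: [-1.571, 0.701, -1.406]
force: [-0.9, 1.7, 5.9]
finger_gap: 30.8
```

Emit:
move_arm(
  linear=[
    [7.7, -0.5, 0],
    [7.7, -0.5, 0],
    [7.7, -0.5, 0],
    [7.7, -0.5, 0],
    [7.7, -0.5, 0],
    [0, 0, 0],
  ],
  dr=[
    [0, 0, -0.14],
    [0, 0, -0.14],
    [0, 0, -0.14],
    [0, 0, -0.14],
    [0, 0, -0.14],
    [0, 0, 0],
  ],
  jaw=[-0.8, -0.8, -0.8, -0.8, -0.8, -0.8],
)

```text
t: 9.93
ee_pos: [471.5, -64.1, 15.2]
orientation: [-1.571, -0.003, -1.404]
force: [-4.2, 1.3, 11.0]
finger_gap: 30.4
```

Run:
```python
from look import *
s=sense(); p,R=pose();print(s["t"],p,s["finger_gap"],s["force"],s["qpos"].round(2), p-55.5*R.as_matrix()[:,1])
look("g6.png",[540,-55,70],w=60)
look("g6s.png",[540,-55,70],"scene",w=80)
```

```text
9.925 [471.52570702 -64.07625024  15.16108413] 30.363308664268455 [-4.20559414  1.31253821 10.97964975] [-0.38  0.44  1.85 -0.    0.85  1.03] [471.49530776 -63.926475    70.66087371]
```

View pics/g6.png

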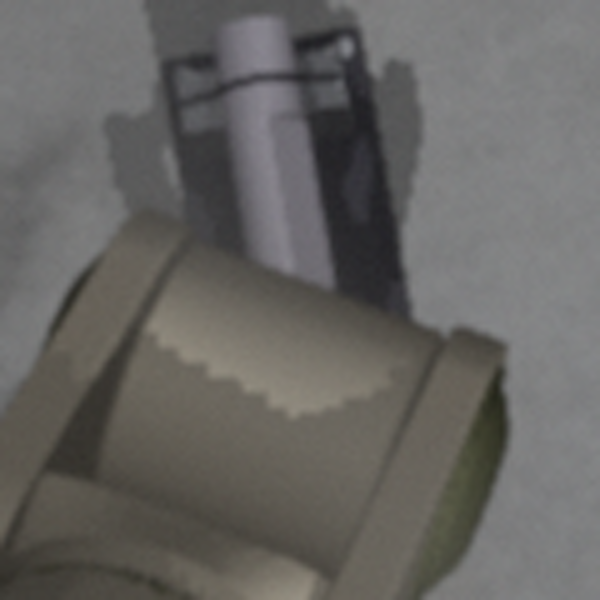

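The top view shows the flat's upper edge near the shaft centre line (crop 277,150), so roll ≈ 0.8 is left. I continue in the same direction.

Emit:
move_arm(
  linear=[
    [7.7, -0.5, 0],
    [7.7, -0.5, 0],
    [7.7, -0.5, 0],
    [7.7, -0.5, 0],
    [7.7, -0.5, 0],
    [5.5, -0.3, 0],
    [0, 0, 0],
    [0, 0, 0],
  ],
  dr=[
    [0, 0, -0.14],
    [0, 0, -0.14],
    [0, 0, -0.14],
    [0, 0, -0.14],
    [0, 0, -0.14],
    [0, 0, -0.1],
    [0, 0, 0],
    [0, 0, 0],
  ],
  jaw=[-0.8, -0.8, -0.8, -0.8, -0.8, -0.8, -0.8, -0.8],
)

```text
t: 11.02
ee_pos: [478.0, -102.9, 31.8]
orientation: [-1.57, -0.801, -1.406]
force: [-7.1, 13.2, 15.1]
finger_gap: 30.6
```

Run:
```python
from look import *
s=sense(); p,R=pose();print(s["t"],p,s["finger_gap"],s["force"],s["qpos"].round(2), p-55.5*R.as_matrix()[:,1],s["orientation"])
look("g7.png",[560,-55,70],w=60)
look("g7s.png",[560,-55,70],"scene",w=60)
```

```text
11.025 [ 477.95181417 -102.85651967   31.76661481] 30.58306964103156 [-7.09790041 13.18724497 15.13886118] [-0.03  0.55  1.94 -1.15  0.88  2.26] [471.40866956 -63.54687116  70.39547439] [-1.57047627 -0.80096307 -1.40630289]
```

View pics/g7.png

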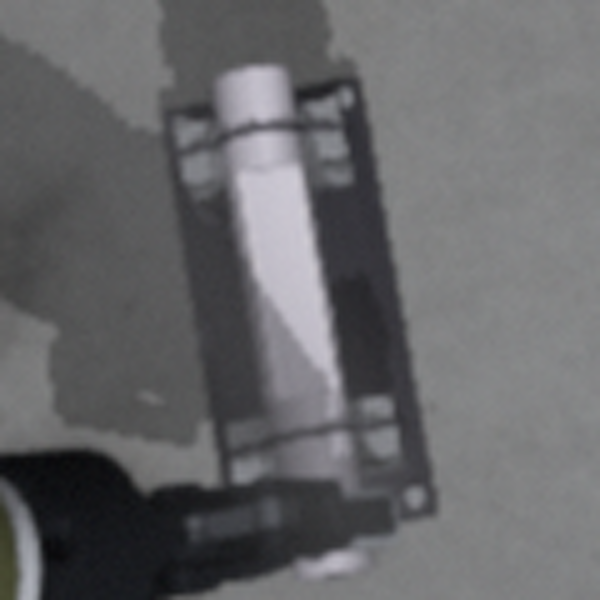

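View pics/g7s.png

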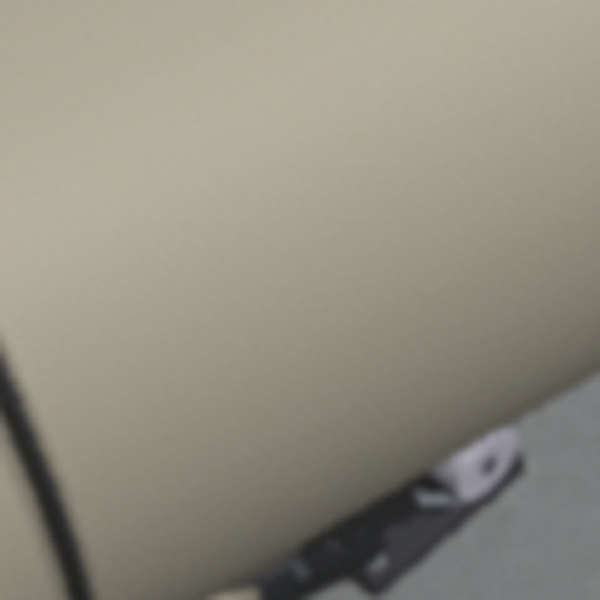

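```bash
cat > roll.py <<'E'
from look import *
def roll(c):
    P=cloud(c); d=np.array([np.cos(YAW),np.sin(YAW)]); n=np.array([-d[1],d[0]])
    s=(P[...,:2]-C)@d; l=(P[...,:2]-C)@n
    m=(abs(s)<42)&(abs(l)<9)&(P[...,2]>72)&(P[...,2]<92)&(c["color"].min(-1)>90)
    A=np.c_[np.ones(m.sum()),l[m],s[m]]; k=np.linalg.lstsq(A,P[...,2][m],rcond=None)[0]; r=P[...,2][m]-A@k
    m2=abs(r)<4; k=np.linalg.lstsq(A[m2],P[...,2][m][m2],rcond=None)[0]
    print("n",m.sum(),"z",k[0].round(1),"roll",np.arctan(k[1]).round(3),"slope s",k[2].round(3),"rms",r.std().round(2),"se",(r.std()/np.sqrt(m.sum())/l[m].std()).round(3))
E
python3 - <<'E'
from roll import *
for i in range(3): roll(cams.capture("top"))
E
```

```text
n 401 z 80.9 roll 0.202 slope s 0.001 rms 2.14 se 0.021
n 402 z 80.5 roll 0.18 slope s -0.01 rms 2.12 se 0.02
n 405 z 80.9 roll 0.163 slope s 0.005 rms 2.2 se 0.021
```

The depth fit gives about +0.18 rad left. j4 is near its limit, so I let go, view the shaft clear of the gripper and re-grip upright.

Emit:
move_arm(
  linear=[
    [0, 0, 0],
    [0, 0, 0],
    [0, 0, 0],
    [0, -20, 0],
    [0, -30, 0],
    [0, -40, 0],
    [0, -40, 0],
    [0, 0, 0],
  ],
  dr=[
    [0, 0, 0],
    [0, 0, 0],
    [0, 0, 0],
    [0, 0, 0],
    [0, 0, 0],
    [0, 0, 0],
    [0, 0, 0],
    [0, 0, 0],
  ],
  jaw=[0.2, 1, 1, 1, 1, 1, 1, 1],
)

```text
t: 12.28
ee_pos: [463.6, -10.2, 122.8]
orientation: [-1.566, -0.8, -1.407]
force: [0.4, -1.0, -0.4]
finger_gap: 85.3
```

Emit:
move_arm(
  linear=[
    [-10, 0, 0],
    [-10, 0, 0],
    [-10, 0, 0],
    [-10, 0, 0],
    [-10, 0, 0],
    [0, 0, 0],
  ],
  dr=[
    [0, 0, 0.16],
    [0, 0, 0.16],
    [0, 0, 0.16],
    [0, 0, 0.16],
    [0, 0, 0.16],
    [0, 0, 0],
  ],
  jaw=[1, 1, 1, 1, 1, 1],
)

```text
t: 13.02
ee_pos: [455.5, 28.8, 98.0]
orientation: [-1.573, -0.001, -1.411]
force: [-0.6, -0.4, -0.1]
finger_gap: 85.4
```

Run:
```python
from roll import *
for i in range(3): roll(cams.capture("top"))
c=look("g8.png",[560,-55,70],w=60)
np.savez("top8.npz",**c)
p,R=pose(); s=sense(); print(s["t"],p,s["qpos"].round(2),s["finger_gap"])
T=tool(YAW-np.pi/2,0.0); gp=np.array([471.3,-64.3,70.]); y=T.as_matrix()[:,1]
delta(gp+57*y,T)
```

```text
n 401 z 80.8 roll 0.205 slope s -0.004 rms 1.95 se 0.019
n 403 z 80.8 roll 0.146 slope s -0.005 rms 2.07 se 0.02
n 398 z 80.8 roll 0.183 slope s 0.006 rms 1.99 se 0.019
13.225 [455.18255991  31.27721971  98.38153614] [-0.19  0.27  1.83 -0.    1.05  1.22] 85.19036726441105
lin(tool now) [96.8 85.6  0.3] rot(tool) [ 0.002 -0.001  0.002]
```

View pics/g8.png

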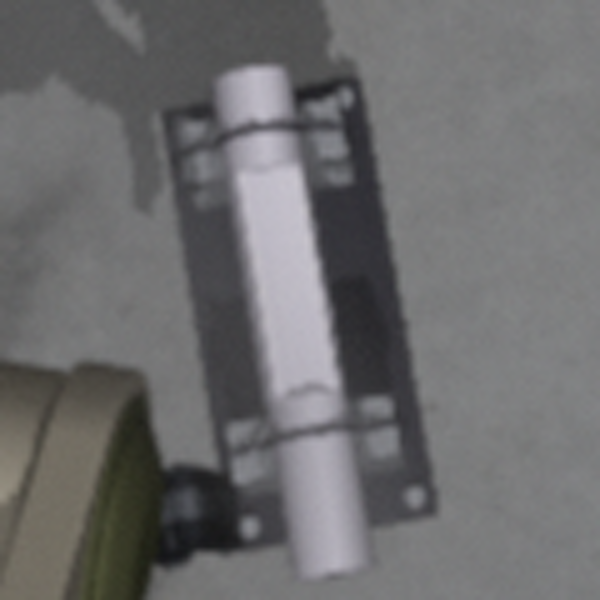

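Emit:
move_arm(
  linear=[
    [20, -5, 0],
    [27, 0, 0],
    [25, 0, 0],
    [25, 0, 0],
    [0, 22, 0],
    [0, 22, 0],
    [0, 22, 0],
    [0, 22, 0],
    [0, 0, 0],
  ],
  dr=[
    [0, 0, 0],
    [0, 0, 0],
    [0, 0, 0],
    [0, 0, 0],
    [0, 0, 0],
    [0, 0, 0],
    [0, 0, 0],
    [0, 0, 0],
    [0, 0, 0],
  ],
  jaw=[1, 1, 1, 1, 1, 1, 1, 1, 1],
)

```text
t: 14.35
ee_pos: [470.6, -63.7, 14.7]
orientation: [-1.574, 0.001, -1.405]
force: [-0.1, -0.5, 0.6]
finger_gap: 85.4
```

Emit:
move_arm(
  linear=[
    [0, 0, 0],
    [0, 0, 0],
    [0, 0, 0],
    [0, 0, 0],
    [0, 0, 0],
    [0, 0, 0],
    [5, -0.3, 0],
    [5, -0.3, 0],
    [0, 0, 0],
    [0, 0, 0],
  ],
  dr=[
    [0, 0, 0],
    [0, 0, 0],
    [0, 0, 0],
    [0, 0, 0],
    [0, 0, 0],
    [0, 0, 0],
    [0, 0, -0.09],
    [0, 0, -0.09],
    [0, 0, 0],
    [0, 0, 0],
  ],
  jaw=[0, -0.2, -0.5, -0.8, -0.8, -0.8, -0.8, -0.8, -0.8, -0.8],
)

```text
t: 15.6
ee_pos: [473.2, -73.3, 17.3]
orientation: [-1.571, -0.177, -1.407]
force: [-1.5, 11.9, 8.7]
finger_gap: 30.4
```

Emit:
move_arm(
  linear=[
    [0, 0, 0],
    [0, 0, 0],
    [0, 0, 0],
    [0, -20, 0],
    [0, -40, 0],
    [0, -45, 0],
    [0, -45, 0],
    [0, 0, 0],
    [-40, 0, 0],
    [-40, 0, 0],
  ],
  dr=[
    [0, 0, 0],
    [0, 0, 0],
    [0, 0, 0],
    [0, 0, 0],
    [0, 0, 0],
    [0, 0, 0],
    [0, 0, 0],
    [0, 0, 0.09],
    [0, 0, 0.09],
    [0, 0, 0],
  ],
  jaw=[0.2, 1, 1, 1, 1, 1, 1, 1, 1, 1],
)

```text
t: 16.85
ee_pos: [455.7, 30.7, 160.7]
orientation: [-1.571, 0.001, -1.409]
force: [0.1, 0.9, -0.1]
finger_gap: 85.4
```

Run:
```python
from roll import *
for i in range(4): roll(cams.capture("top"))
c=look("g9.png",[560,-55,70],w=60)
np.savez("top9.npz",**c)
p,R=pose(); s=sense(); print(s["t"],p,s["qpos"].round(2),s["finger_gap"])
```

```text
n 402 z 80.8 roll -0.028 slope s 0.003 rms 1.97 se 0.019
n 394 z 80.7 roll -0.048 slope s -0.0 rms 1.98 se 0.019
n 399 z 80.7 roll -0.009 slope s 0.002 rms 2.15 se 0.021
n 396 z 80.8 roll -0.04 slope s -0.0 rms 2.02 se 0.02
17.1 [455.8775767   30.44870438 160.9471945 ] [-0.19  0.19  1.74 -0.    1.21  1.22] 85.57022090214083
```

View pics/g9.png

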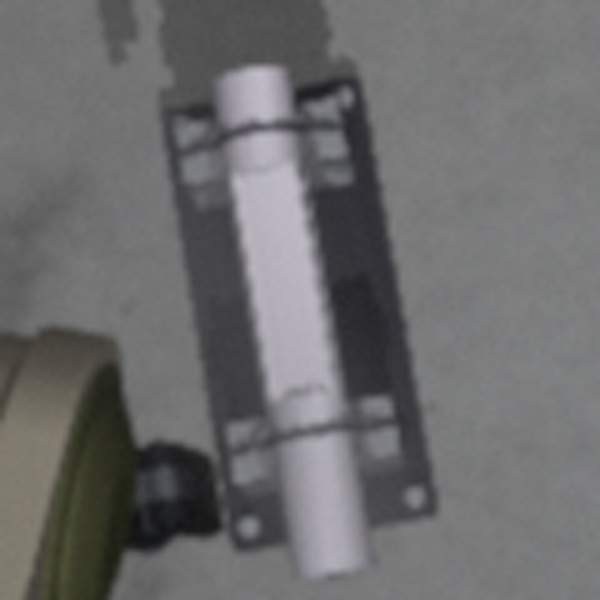

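The roll is now about -0.03, within tolerance. I cross-check the stand centre with the flat's outline in the image and work out the grasp of the level.

Run:
```python
from roll import *
from meas import level
c=dict(np.load("top9.npz"))
fu=proj(c,[560,-55,70])[0].astype(int)
q=lambda s,l:(proj(c,[*spt(s,l),81])[0]-fu+60)*5
print("flat corners pred (crop)",[q(a,b).round().tolist() for a,b in((45,11.5),(45,-11.5),(-45,-11.5),(-45,11.5))], q(0,0))
# flat: bright mask
g=c["color"].min(-1); print([ (v, *np.nonzero(g[v,250:325]>150)[0][[0,-1]]+250) for v in range(int(fu[1]-60+38),int(fu[1]-60+78),5)])
print([(v,(fu[0]-60+0)) for v in [0]])
d=np.array([np.cos(YAW),np.sin(YAW)]); n=np.array([-d[1],d[0]])
for v in range(int(fu[1])-22,int(fu[1])+18,5):
    k=np.nonzero(g[v,250:325]>150)[0][[0,-1]]+250
    X=plane(c,[[k[0]-.5,v],[k[1]+.5,v]],81)[:,:2]-C
    print(v,(X@n).round(1),(X@d).round(1))
cc=cams.capture("scene")
a=[level(c,(500,-289)),level(cc,(500,-289))]
for i in a: print(i)
# base plate holes/corners via scene fit of shaft ends
P,R=pose()
lv=(np.array(a[0][0])+np.array(a[1][0]))/2
for yaw in(.378-np.pi/2,):
    T=tool(yaw); y=T.as_matrix()[:,1]
    delta([lv[0],lv[1],160],T); delta([lv[0],lv[1],160],T,(P,T))
```

```text
flat corners pred (crop) [[234.0, 175.0], [292.0, 165.0], [332.0, 391.0], [273.0, 402.0]] [282.63659153 282.45524387]
[(210, np.int64(275), np.int64(287)), (215, np.int64(276), np.int64(288)), (220, np.int64(277), np.int64(289)), (225, np.int64(278), np.int64(290)), (230, np.int64(279), np.int64(291)), (235, np.int64(280), np.int64(291)), (240, np.int64(281), np.int64(292)), (245, np.int64(281), np.int64(293))]
[(0, np.int64(228))]
210 [ 12.9 -11.9] [39.4 34.7]
215 [ 12.7 -12.1] [29.3 24.7]
220 [ 12.4 -12.3] [19.3 14.6]
225 [ 12.2 -12.5] [9.2 4.6]
230 [ 11.9 -12.7] [-0.8 -5.4]
235 [ 11.7 -11. ] [-10.7 -15. ]
240 [ 11.4 -11.3] [-20.7 -24.9]
245 [ 13.1 -11.5] [-30.2 -34.8]Traceback (most recent call last):
  File "<stdin>", line 16, in <module>
  File "meas.py", line 9, in level
    k,l,s,ce=cv2.connectedComponentsWithStats(m.astype(np.uint8)); i=1+np.argmax(s[1:,4])
                                                                       ~~~~~~~~~^^^^^^^^^
    return _wrapfunc(a, 'argmax', axis=axis, out=out, **kwds)
    return bound(*args, **kwds)
ValueError: attempt to get argmax of an empty sequence
```

Run:
```python
from look import *
for n in("top","scene"):
    c=cams.capture(n); P=cloud(c); p,R=pose()
    Q=R.inv().apply((P.reshape(-1,3)-p)).reshape(P.shape)
    m=(abs(Q[...,2])<13)&(abs(Q[...,0])<65)&(Q[...,1]<15)&(Q[...,1]>-120)&(P[...,2]>100)
    q=Q[m]; o=np.argsort(-q[:,1]); print(n,len(q),q[o][:40:3].round().tolist())
print(sense()["finger_gap"])
```

```text
top 42 [[50.0, -58.0, -9.0], [49.0, -63.0, -11.0], [44.0, -78.0, -11.0], [47.0, -97.0, -5.0], [50.0, -99.0, -12.0], [55.0, -100.0, -10.0], [55.0, -100.0, -12.0], [54.0, -102.0, -10.0], [48.0, -103.0, -4.0], [65.0, -104.0, -12.0], [63.0, -105.0, -12.0], [48.0, -107.0, -11.0], [62.0, -109.0, -12.0], [47.0, -110.0, -8.0]]
scene 0 []
85.3558872322394
```

Run:
```python
from look import *
p,R=pose(); T=tool(.37-np.pi/2)
delta([500.2,-290.5,100],R); delta([500.2,-290.5,100],T)
```

```text
lin(tool now) [323.6  60.9  -8.6] rot(tool) [0. 0. 0.]
lin(tool now) [323.6  60.9  -8.6] rot(tool) [ 0.    -0.206  0.   ]
```

Emit:
move_arm(
  linear=[
    [0, -40, 0],
    [40, 0, 0],
    [50, 0, -1],
    [50, 0, -1],
    [50, 0, -2],
    [50, 0, -2],
    [50, 0, -2],
    [34, 10, 0],
    [0, 0, 0],
    [0, 0, 0],
  ],
  dr=[
    [0, 0, 0],
    [0, 0, 0],
    [0, 0, 0],
    [0, 0, 0],
    [0, 0, 0],
    [0, 0, 0],
    [0, 0, 0],
    [0, 0, 0],
    [0, -0.1, 0],
    [0, -0.106, 0],
  ],
  jaw=[1, 1, 1, 1, 1, 1, 1, 1, 1, 1],
)

```text
t: 18.5
ee_pos: [500.5, -291.1, 190.4]
orientation: [-1.572, 0.001, -1.198]
force: [0.3, 0.1, 0.4]
finger_gap: 85.2
```

Run:
```python
from look import *
from meas import level
p,R=pose(); T=tool(.37-np.pi/2); s=sense(); print(s["t"],p,s["qpos"].round(2))
delta([500.2,-290.5,60],T)
look("l1.png",[500,-290,30],"top",w=60); c=look("l1s.png",[500,-290,30],"scene",w=60)
try: print(level(c,(500,-289)))
except Exception as e: print(e)
```

```text
18.5 [ 500.53414064 -291.11677229  190.36280474] [-0.73  0.44  1.33 -0.    1.37  0.47]
lin(tool now) [ -0.6 130.4   0. ] rot(tool) [ 0.001  0.003 -0.001]
((500.7764587402344, -289.2955017089844), (80.06804656982422, 25.614910125732422), np.float32(0.37594056), np.float64(28.673633235112415))
```

View pics/l1.png

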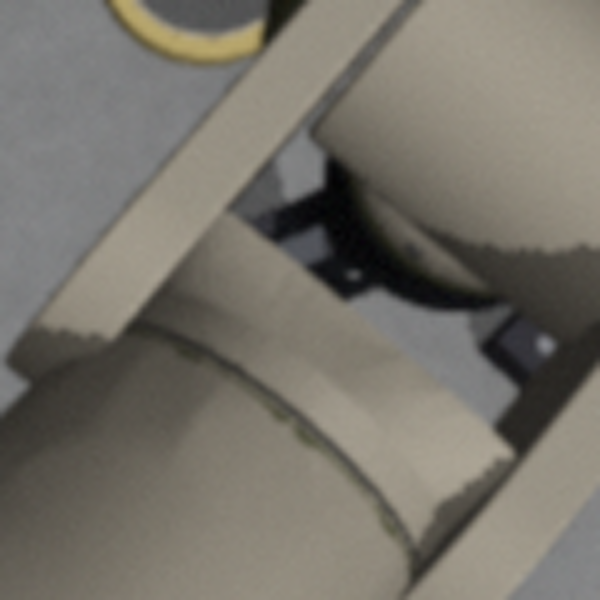

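View pics/l1s.png

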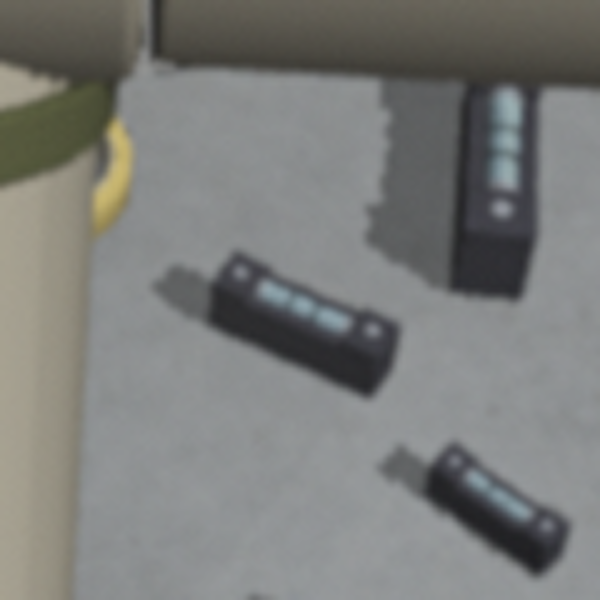

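Emit:
move_arm(
  linear=[
    [0, 30, 0],
    [0, 35, 0],
    [0, 35, 0],
    [0, 35, 0],
    [0, 35, 0],
    [0, 0, 0],
  ],
  dr=[
    [0, 0, 0],
    [0, 0, 0],
    [0, 0, 0],
    [0, 0, 0],
    [0, 0, 0],
    [0, 0, 0],
  ],
  jaw=[1, 1, 1, 1, 1, 1],
)

```text
t: 19.35
ee_pos: [499.7, -289.3, 18.9]
orientation: [-1.573, 0.004, -1.202]
force: [0.1, -0.1, -0.1]
finger_gap: 85.9
```

Run:
```python
from look import *
p,R=pose(); T=tool(.37-np.pi/2); s=sense(); print(s["t"],p,s["qpos"].round(2),s["force"])
delta([500.3,-290.3,-32],T)
c=look("l2s.png",[500,-290,50],"scene",w=60)
```

```text
19.35 [ 499.65213316 -289.33094617   18.94378448] [-0.73  0.62  1.53 -0.    1.    0.47] [ 0.0558808  -0.1082815  -0.07696844]
lin(tool now) [ 1.4 50.9  0.4] rot(tool) [ 0.003 -0.001 -0.004]
```

View pics/l2s.png

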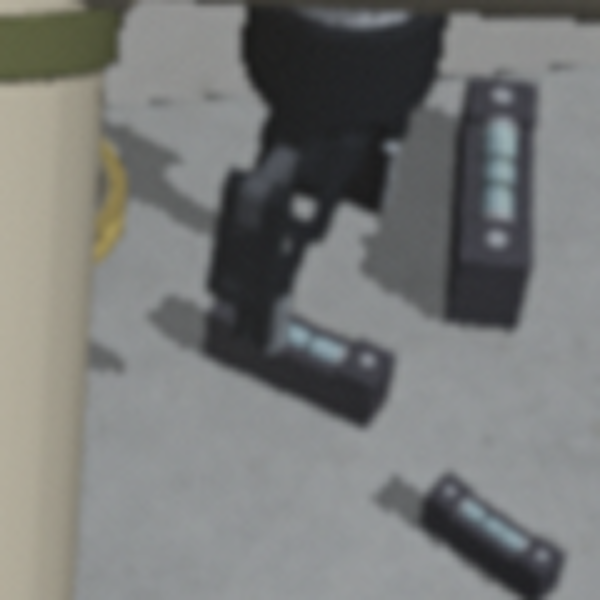

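The scene view shows the open fingers straddling the middle level, with their tips about 65 mm up. I go down.

Emit:
move_arm(
  linear=[
    [1, 15, 0],
    [0, 15, 0],
    [0, 10, 0],
    [0, 6, 0],
    [0, 4, 0],
    [0, 0, 0],
  ],
  dr=[
    [0, 0, 0],
    [0, 0, 0],
    [0, 0, 0],
    [0, 0, 0],
    [0, 0, 0],
    [0, 0, 0],
  ],
  jaw=[1, 1, 1, 1, 1, 1],
)

```text
t: 20.15
ee_pos: [501.3, -291.0, -29.2]
orientation: [-1.571, 0.0, -1.2]
force: [0.3, -0.3, -0.1]
finger_gap: 85.2
```

Run:
```python
from look import *
p,R=pose(); s=sense(); print(s["t"],p,s["force"])
c=look("l3s.png",[500,-290,30],"scene",w=50)
P=cloud(c); T=tool(.37-np.pi/2); q=T.inv().apply((P.reshape(-1,3)-[500.3,-290.3,0])).reshape(P.shape)
m=(q[...,0]<-35)&(q[...,0]>-70)&(abs(q[...,2])<12)&(P[...,2]<60)&(c["color"].max(-1)<90)
print(np.sort(P[...,2][m])[:30:2].round(1))
```

```text
20.15 [ 501.26174764 -290.99710368  -29.18748943] [ 0.29897476 -0.32242795 -0.13489941]
[27.9 32.7 33.5 34.1 34.5 35.  35.3 37.  37.7 38.4 39.7 40.  41.2 42.8
 43. ]
```

View pics/l3s.png

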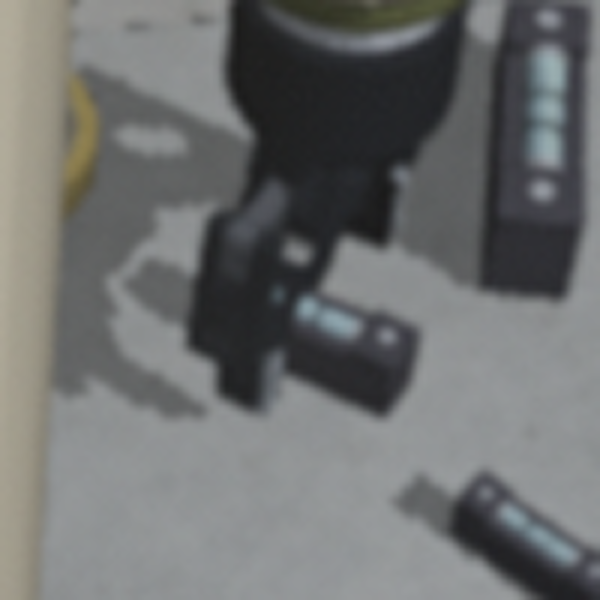

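Emit:
move_arm(
  linear=[
    [0, 3, 0],
    [0, 3, 0],
    [0, 0, 0],
    [0, 0, 0],
    [0, 0, 0],
    [0, 0, 0],
    [0, 0, 0],
    [0, 0, 0],
    [0, 0, 0],
  ],
  dr=[
    [0, 0, 0],
    [0, 0, 0],
    [0, 0, 0],
    [0, 0, 0],
    [0, 0, 0],
    [0, 0, 0],
    [0, 0, 0],
    [0, 0, 0],
    [0, 0, 0],
  ],
  jaw=[1, 1, 0.5, 0, -0.2, -0.5, -0.8, -0.8, -0.8],
  grip_force=40,
)

```text
t: 21.32
ee_pos: [501.3, -291.1, -34.9]
orientation: [-1.571, -0.0, -1.2]
force: [0.1, 0.2, 3.5]
finger_gap: 21.3
```

Run:
```python
from look import *
p,R=pose(); s=sense(); print(s["t"],p,s["force"],s["finger_gap"])
c=look("l4s.png",[500,-290,30],"scene",w=50)
```

```text
21.325 [ 501.34000278 -291.05548886  -34.92030997] [0.10142951 0.21908839 3.53100248] 21.312555507966128
```

View pics/l4s.png

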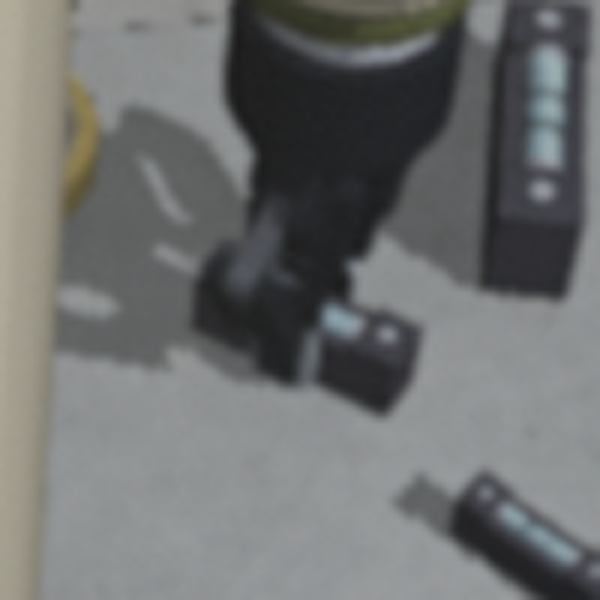

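Emit:
move_arm(
  linear=[
    [0, -5, 0],
    [0, -15, 0],
    [0, -30, 0],
    [0, -40, 0],
    [0, -40, 0],
    [0, -40, 0],
    [0, 0, 0],
  ],
  dr=[
    [0, 0, 0],
    [0, 0, 0],
    [0, 0, 0],
    [0, 0, 0],
    [0, 0, 0],
    [0, 0, 0],
    [0, 0, 0],
  ],
  jaw=[-0.8, -0.8, -0.8, -0.8, -0.8, -0.8, -0.8],
  grip_force=60,
)

```text
t: 22.25
ee_pos: [502.4, -291.9, 138.6]
orientation: [-1.568, -0.006, -1.2]
force: [-0.4, -0.1, -2.4]
finger_gap: 20.7
```

Run:
```python
from look import *
p,R=pose(); s=sense(); print(s["t"],p,s["force"],s["finger_gap"])
c=look("l5s.png",[500,-290,150],"scene",w=60)
T=tool(YAW-np.pi/2); g=spt(0)
delta([g[0],g[1],p[2]],T)
```

```text
22.25 [ 502.44462986 -291.91026041  138.63998683] [-0.43050203 -0.11622007 -2.36222748] 20.7248256964804
lin(tool now) [-202.3   -2.8  147.6] rot(tool) [-0.001  0.205  0.002]
```

View pics/l5s.png

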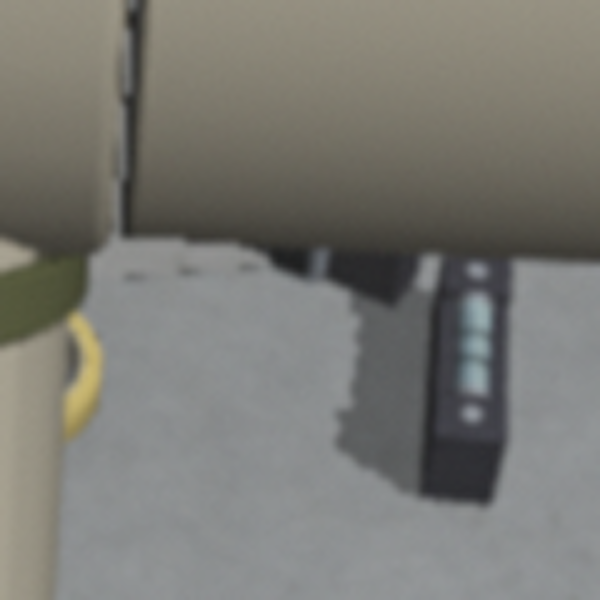

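Emit:
move_arm(
  linear=[
    [-20, 0, 14],
    [-27, 0, 20],
    [-27, 0, 20],
    [-27, 0, 20],
    [-27, 0, 20],
    [-27, 0, 20],
    [-27, 0, 20],
    [-20, 0, 13.6],
    [0, 0, 0],
    [0, 0, 0],
  ],
  dr=[
    [0, 0, 0],
    [0, 0, 0],
    [0, 0, 0],
    [0, 0, 0],
    [0, 0, 0],
    [0, 0, 0],
    [0, 0, 0],
    [0, 0, 0],
    [0, 0.1, 0],
    [0, 0.105, 0],
  ],
  jaw=[-0.8, -0.8, -0.8, -0.8, -0.8, -0.8, -0.8, -0.8, -0.8, -0.8],
)

```text
t: 23.55
ee_pos: [564.9, -48.6, 133.3]
orientation: [-1.574, 0.001, -1.408]
force: [-0.5, -0.2, -2.1]
finger_gap: 21.0
```

Run:
```python
from roll import *
p,R=pose(); s=sense(); print(s["t"],p,s["force"],s["finger_gap"],s["orientation"])
c=look("p1s.png",[566,-49,110],"scene",w=60)
T=tool(YAW-np.pi/2); g=spt(0.5)
delta([g[0],g[1],55],T)
```

```text
23.55 [564.85481537 -48.6192907  133.27409996] [-0.47426314 -0.22959557 -2.07010746] 20.95057084425384 [-1.57401251e+00  1.30738991e-03 -1.40773305e+00]
lin(tool now) [ 0.5 78.3  1.6] rot(tool) [ 0.003 -0.007 -0.001]
```

View pics/p1s.png

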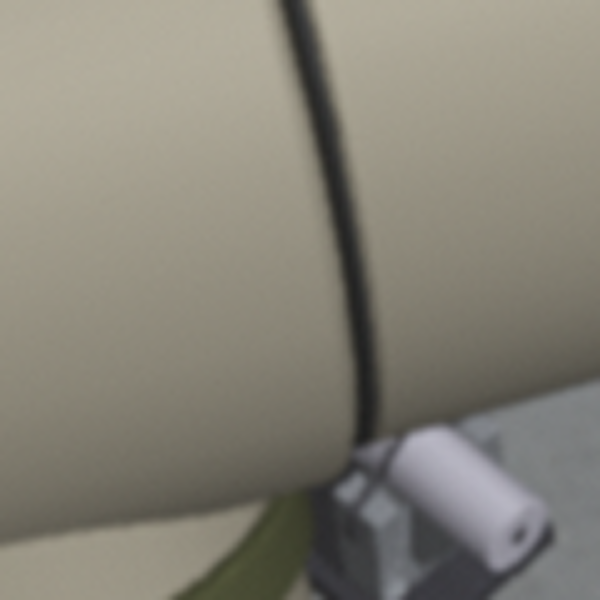

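Emit:
move_arm(
  linear=[
    [0.5, 20, 1.6],
    [0, 25, 0],
    [0, 20, 0],
    [0, 10, 0],
    [0, 5, 0],
    [0, 0, 0],
    [0, 0, 0],
  ],
  dr=[
    [0, -0.005, 0],
    [0, 0, 0],
    [0, 0, 0],
    [0, 0, 0],
    [0, 0, 0],
    [0, 0, 0],
    [0, 0, 0],
  ],
  jaw=[-0.8, -0.8, -0.8, -0.8, -0.8, -0.8, -0.8],
)

```text
t: 24.48
ee_pos: [567.7, -49.6, 55.5]
orientation: [-1.57, -0.001, -1.4]
force: [-0.2, 0.2, -2.4]
finger_gap: 20.8
```

Run:
```python
from roll import *
p,R=pose(); s=sense(); print(s["t"],p,s["force"],s["finger_gap"],s["orientation"])
c=look("p2.png",[566,-49,110],"top",w=60)
T=tool(YAW-np.pi/2); g=spt(0.5)
delta([g[0],g[1],46.1],T)
```

```text
24.475 [567.67992577 -49.56800829  55.47772054] [-0.24533174  0.19262434 -2.43226801] 20.848140449739656 [-1.57019648e+00 -5.06825332e-04 -1.39979523e+00]
lin(tool now) [-0.8  9.3 -1.2] rot(tool) [-0.001  0.005  0.   ]
```

View pics/p2.png

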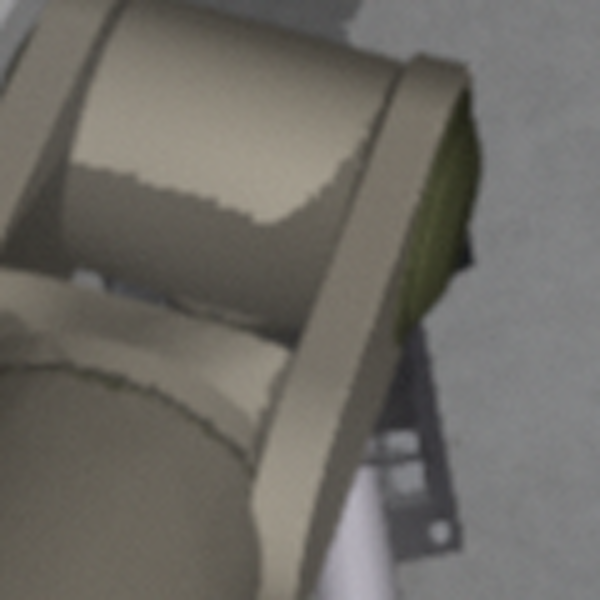

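Emit:
move_arm(
  linear=[
    [-0.8, 3, -1.2],
    [0, 3, 0],
    [0, 1.5, 0],
    [0, 0, 0],
  ],
  dr=[
    [0, 0, 0],
    [0, 0, 0],
    [0, 0, 0],
    [0, 0, 0],
  ],
  jaw=[-0.8, -0.8, -0.8, -0.8],
)

```text
t: 25.02
ee_pos: [565.9, -48.9, 47.2]
orientation: [-1.571, 0.0, -1.4]
force: [-0.1, -0.1, -2.3]
finger_gap: 21.2
```

Emit:
move_arm(
  linear=[
    [0, 1, 0],
    [0, 0, 0],
  ],
  dr=[
    [0, 0, 0],
    [0, 0, 0],
  ],
  jaw=[-0.8, -0.8],
)

```text
t: 25.28
ee_pos: [566.1, -48.9, 46.4]
orientation: [-1.571, -0.0, -1.4]
force: [0.1, -0.0, -1.4]
finger_gap: 21.1
```

Emit:
move_arm(
  linear=[
    [0, 0.6, 0],
    [0, 0, 0],
  ],
  dr=[
    [0, 0, 0],
    [0, 0, 0],
  ],
  jaw=[-0.8, -0.8],
)

```text
t: 25.52
ee_pos: [566.1, -49.1, 46.2]
orientation: [-1.571, -0.001, -1.4]
force: [-2.1, -0.8, 4.3]
finger_gap: 21.1
```

Contact: the vertical force went from -2.3 to +4.3 N. I open slowly and lift straight up.

Emit:
move_arm(
  linear=[
    [0, 0, 0],
    [0, 0, 0],
    [0, 0, 0],
    [0, 0, 0],
    [0, 0, 0],
    [0, 0, 0],
  ],
  dr=[
    [0, 0, 0],
    [0, 0, 0],
    [0, 0, 0],
    [0, 0, 0],
    [0, 0, 0],
    [0, 0, 0],
  ],
  jaw=[-0.45, -0.4, -0.3, -0.1, 0.2, 0.2],
)

```text
t: 26.28
ee_pos: [566.0, -48.9, 45.8]
orientation: [-1.571, -0.0, -1.4]
force: [0.7, -0.5, 0.5]
finger_gap: 51.2
```

Emit:
move_arm(
  linear=[
    [0, -10, 0],
    [0, -25, 0],
    [0, -40, 0],
    [0, -50, 0],
    [0, -50, 0],
    [-50, 0, 0],
    [-50, 0, 0],
    [-50, 0, -30],
    [-30, 0, -50],
    [0, 0, -50],
  ],
  dr=[
    [0, 0, 0],
    [0, 0, 0],
    [0, 0, 0],
    [0, 0, 0],
    [0, 0, 0],
    [0, 0, 0],
    [0, 0, 0],
    [0, 0, 0],
    [0, 0, 0],
    [0, 0, 0],
  ],
  jaw=[0.2, 0.2, 0.2, 0.2, 0.2, 0.2, 0.2, 0.2, 0.2, 0.2],
)

```text
t: 27.52
ee_pos: [405.5, 107.7, 221.4]
orientation: [-1.57, -0.0, -1.397]
force: [0.1, -0.6, 0.4]
finger_gap: 51.2
```

Run:
```python
from roll import *
from meas import level
p,R=pose(); s=sense(); print(s["t"],p,s["force"],s["finger_gap"])
d=np.array([np.cos(YAW),np.sin(YAW)]); n=np.array([-d[1],d[0]])
for k in("top","scene"):
    c=look(f"f_{k}.png",[566,-49,90],k,w=60)
    try:
        r=level(c,spt(0),60,103); x=np.array(r[0])-C
        print(k,r,"along",(x@d).round(1),"across",(x@n).round(1))
    except Exception as e: print(k,e)
```

```text
27.525 [405.4896734  107.67306407 221.35874755] [ 0.13007563 -0.60207832  0.39350175] 51.239594440666885
top ((565.6439208984375, -50.088096618652344), (80.29544067382812, 22.016483306884766), np.float32(0.16612159), np.float64(109.92778866145025)) along -0.3 across -0.9
scene attempt to get argmax of an empty sequence
```

View pics/f_top.png

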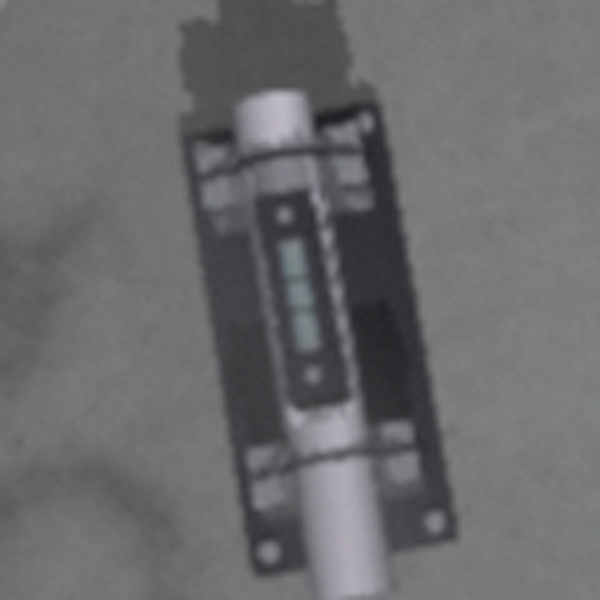

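View pics/f_scene.png

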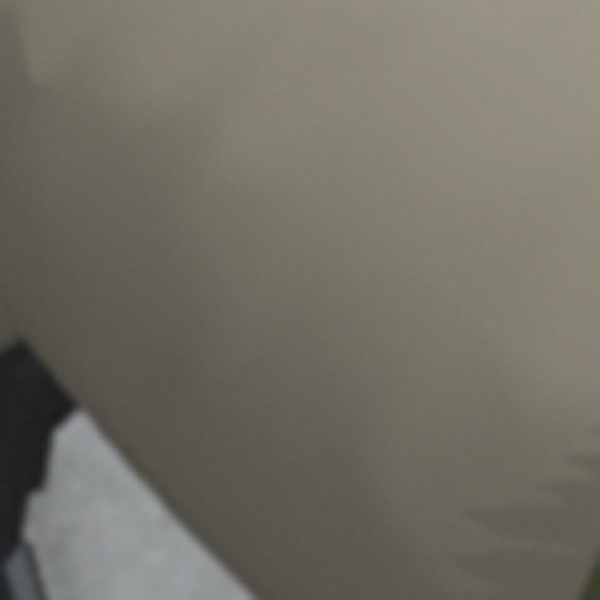

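The top view shows the level centred on the flat (300,300), lengthwise, between the bails. I do a last tilt and bystander check, then hand in.

Run:
```python
from roll import *
from plant import close_job
d=np.array([np.cos(YAW),np.sin(YAW)]); n=np.array([-d[1],d[0]]); ks=[]
for i in range(4):
    c=cams.capture("top"); P=cloud(c); s=(P[...,:2]-C)@d; l=(P[...,:2]-C)@n
    m=(abs(s)<39)&(abs(l+.9)<10)&(P[...,2]>103)&(P[...,2]<118)
    A=np.c_[np.ones(m.sum()),l[m],s[m]]; ks.append(np.linalg.lstsq(A,P[...,2][m],rcond=None)[0])
print("level top z, roll slope, pitch slope",np.mean(ks,0).round(3),np.std(ks,0).round(3))
c0=dict(np.load("top0.npz"))
f=np.abs(c["color"].astype(int)-c0["color"]).max(-1)
for nm,(u,v) in dict(tape=(388,192),gauge=(355,332),pot=(325,140),clip=(211,330)).items(): print(nm,np.median(f[v-20:v+20,u-20:u+20]))
print(sense()["force"],sense()["finger_gap"]); print(close_job())
```

```text
level top z, roll slope, pitch slope [ 1.09209e+02  0.00000e+00 -4.00000e-03] [0.067 0.015 0.005]
tape 2.0
gauge 2.0
pot 2.0
clip 2.0
[0.94311961 0.05339962 0.01400192] 51.22998433068112
the job is handed in; nothing more can be done
None
```

The shaft's flat now faces up and the middle-sized level is standing on it, released. I handed the job in at about 28 s of the 67 s limit. No verdict is reported.

**What I did:**
- I gripped the shaft at its drive end and rolled it about 1.5 rad in one stroke. I then re-gripped upright and rolled a further 0.18 rad.
- I picked up the middle-sized level (80 mm long), set it down on the flat, opened slowly and backed the arm away.

**Last checks:**

| Check | Measured | Limit |
|---|---|---|
| Shaft roll (before the level went on) | -0.03 rad ± 0.02 | ±0.12 rad |
| Level along the shaft | -0.3 mm | ±14 mm |
| Level across the flat | -0.9 mm | ±7 mm |
| Level direction vs the shaft | under 0.01 rad | 0.12 rad |
| Level tilt | about 0 (± 0.015 rad) | 0.14 rad |

- **Underside height:** the top-camera depth puts the level on the flat to within about 1 mm, and there was contact force when it was set down.
- **Bystanders:** the tape roll, gauge, paste pot and clip box look unchanged from the first picture.

**What disagreed or failed:**
- The real fingertips sit about 38 mm behind the reported TCP. My first grip on the shaft therefore closed on nothing, without touching it, and I allowed for the offset afterwards.
- The last scene-camera picture was blocked by the arm, so the final checks rest on the top camera alone.

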